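# Put the second shoe brush away under the stayed lid

### The arm

A 6-joint arm with a two-finger parallel gripper is mounted at the origin on the work surface. World frame = base frame: x ahead of the robot, y to its left, z up, the work surface at z = 0. Lengths are in m, angles in rad, forces in N, time in s.
With the tool pointing down it reaches from about 0.35 to 0.775 m from the base axis. Payload 5.5 kg.
Tool frame: the origin (TCP) lies between the finger pads; the fingertips stand 11 mm ahead of it and the grasp point (between the pads) lies 8 mm behind it (tips_ahead is the distance from the TCP to the fingertips, in m); z points along the fingers, y is the line along which they close (so a half turn about z gives the same grasp; the last joint's range is limited). The gripper opens to 85 mm and grips with 20 to 120 N. Pads are 22 mm wide; open, the fingers measure 114 mm over their backs; the gripper's body (76 mm by 85 mm) begins 54 mm behind the grasp point. The pads swing forward as they close: fully open they stand 13 mm farther back than shut.
Start: joints at [-1.415, 0.313, 0.046, 1.304, 0, 1.431], TCP at [0.168, -0.55, 0.242] pointing down, gripper open.
Joint ranges: [-2.76, 2.76], [-0.86, 1.69], [-1.03, 1.26], [-2.2, 2.34], [-1.47, 1.5], [-3.14, 3.14]. Speed limits (rad/s): [2.57, 2.57, 3.14, 3.14, 3.14, 3.14].

### API

Orientations are given as a unit quaternion [w, x, y, z].
In Python, from workcell import * gives the robot as it stands. The module is installed in compiled form; this text tells all that it offers.
- The arm moves only by the tool jog_arm, never from a script. Its argument "moves" is a list of rows, each an object with "fingers": the closure, from 0 (fully open) to 1 (shut); "slide": the shift along the tool's x, y, z in mm, a list of three; "angular": the turn, a rotation vector about the tool's x, y, z in degrees, a list of three. A call has 1 to 10 rows; each row is the pose to reach, as a shift and turn from the pose commanded when the call began, along the tool's axes at that moment; what a row does not reach only later rows make up. A row lasts 1/12 s, in which the tool goes at most 41.7 mm and 7.16 degrees, less where a joint would pass 70% of its speed; a pose out of reach is approached as far as the arm can. A call with a gripper value outside its range is refused whole. The fingers move at their own pace and stop on an object; "squeeze" is the grip in N (left out, the last holds). Time passes only in rows, so rows that repeat a pose let the fingers close. It gives the time, the measured TCP pose, the force, the opening and the grip force at its end, in the units of the state.
- get_state(): the state, without advancing time (a new reading comes with each control period).
- read_camera(name): name is "side" or "top"; returns a dict with "color" (480x640x3 uint8, red, green, blue), "fovy" (degrees; the focal length in pixels is half the picture's height over the tangent of half this angle, whatever the lens; pixels are square), "cx", "cy" (the principal point, pixels), "world_from_camera" (4x4, takes a point from camera to world coordinates). Camera axes: x right, y down, z forward; pixel columns grow to the right and rows downward; lengths in m; the calibration is good to about 2 mm. A picture is of the moment at which its call begins. There is no depth.
- hand_in(): hands the job in; it is judged then, once.
Trained networks look in a picture, given as the dict that the camera call returned (one of the last four; its "shot" number tells which), for a name from the list of things; names that differ only in an ending like _2 or _b are one class to them, and where a whole thing is asked for, a point or a joint stands for the part that bears it (a point fixed in the world has none). Each returns a list of dicts, best first, with "p" (0 to 1); they miss things now and then, are a little off and sometimes report something else, mostly with a low value. They report only what shows in the picture. A call takes as long as a camera call. They do not tell look-alikes from the thing itself.
- look_for(target, picture): "point" ([column, row] in pixels, amid what is visible of it).
- tip_of(target, picture): "point" ([column, row] in pixels: a listed point, or the origin of a listed thing).
The state is a dict: "clock": time; "joint_pos": joint angles; "qvel": joint speeds; "tau": joint torques, N m; "tcp_pos": TCP position; "orientation": TCP orientation; "wrist_force": force on the tool from outside, world axes, zero at the start; "ft_torque": the same for the moment, N m; "finger_gap": finger opening in m; "grip_force": force on a finger pad.
Only numpy, scipy, OpenCV 4.12 (cv2) and the standard library are available. Lean on these libraries where they do the work, as an engineer would, in place of code of your own. Each camera call takes 0.05 s, during which the arm holds its last target. There are 200 camera calls.

### The job

Raise the lid of the grey shoe-care tier by its yellow bar until its folding stay locks and holds the lid up by itself, then set the loose brush down, bristles down, on the cork liner in the tier's empty compartment. With the brush in, push the stay's red knob to break the knee so that the lid comes down without slamming, and leave the lid fully shut and everything else where it was.

Things in the scene. Friction and masses are not known exactly. Their poses are not given: they have to be found in the camera images.
- tier_floor (a point): Centre of the inner floor (5 mm above the table) of the fixed grey polypropylene tier, an open box 200 (x) by 270 (y) by 80 mm high, walls 5 mm. x points from the front (the bar's side, towards the robot) to the hinge side, y left, z up. A divider along x, 45 mm high, makes a left and a right compartment, each 190 x 127 mm: one holds the mate brush, one only the cork liner.
- liner_top (a point): Centre of the top face of the cork liner, 180 x 116 x 3 mm, fixed on the floor of the empty compartment (left or right, varies); axes as the tier. The brush fits only lengthwise, along x. The open lid's upper edge leans about 50 mm in from the hinge over the tier, so a gripper has more room if the brush is set 10 to 20 mm nearer the front (-x) than the liner's centre; that is good enough.
- lid (a joint): Angle of the grey lid (200 x 270 x 7 mm, 0.5 kg, hinged at the tier's rear top edge), rad: 0 shut, about 1.39 fully raised. A hinge damper (1.1 N m s/rad) slows it: about 4 N at the bar at 0.4 rad/s; unlocked it sinks shut by itself in about 3 to 5 s.
- lid_hinge (a point): middle of the lid's hinge axis, 84 mm above the table; y along the axis, x away from the lid's front when shut (fixed to the tier, axes as the tier).
- lid_bar (a point): Centre of the yellow bar on the lid's front edge: round, 10 mm thick, 100 mm long along y, joined at both ends, 250 mm from the hinge axis, 45 mm clear of the lid's edge. 84 mm above the table when shut, about 330 mm when up. Pinch it from above, fingers closing across it; it turns between the fingers as the lid swings. Axes turn with the lid.
- knee (a joint): Stay's knee, rad: 0 folded (lid shut), 2.83 links in line, 3.04 at its stop past straight = locked. A weak spring draws it there: bring the lid within 0.02 rad of its top (there the bar moves almost level, away from the robot); once above 2.65, let go and it snaps over. To break it push the red knob away from the robot (tier's +x) and down, 2 to 4 N, to below 2.1; the lid then sinks by itself.
- knee_knob (a point): Point on the axis of the knee's red knob, 20 mm from its free end: a round level peg, 16 mm thick, 80 mm long, sticking out to the right (tier's -y) of the stay; 208 mm right of the tier's middle line. About 132 mm above the table when locked, 69 mm when folded. It moves on an arc of 95 mm radius about stay_foot's axis, on breaking first away from the robot and down. Its axes turn.
- stay_foot (a point): pivot of the stay's lower link on the outside of the tier's right wall, 54 mm above the table (fixed; axes as the tier).
- brush_mid (a point): centre, half-way up, of the loose oval shoe brush that stands bristles down on the table: 130 mm long (its x), 48 mm wide (its y), 50 mm high, about 140 g; the pale wooden back is the upper 22 mm, the black bristle block the lower 28 mm, both rigid. Its z points up.
- mate_mid (a point): centre of the other, identical brush, in the other compartment; to be left there.
- tin: closed flat dark tin, 76 mm across, 24 mm high, loose bystander; origin at its underside.
- applicator: white silicone applicator, 138 mm long, 45 mm wide, 20 mm high, loose bystander; origin at its underside.
- scraper: orange plastic scraper, 145 mm long, 52 mm wide, 14 mm high, loose bystander; origin at its underside.
- cleaner: blue bottle, 52 mm across, 140 mm high, loose bystander; origin at its underside.
- cream: amber jar, 56 mm across, 55 mm high, loose bystander; origin at its underside.
Mind the look-alikes: they are no part of the job. Leave any orange or pink look-alike of the part that bears brush_mid alone.

How it is judged:
On the way, in this order (a step that is already met when the one before it is completed fails the run):
1. the lid stands up on its locked stay, the robot off it (value of joint lid above 1.3 rad and value of joint knee above 2.9 rad and contact force between the fingers and tier below 0.2 N), for 0.3 s.
2. the brush lies bristles down on the liner, let go, while the stay is still locked (value of joint knee above 2.9 rad and x of brush_mid in the frame of liner_top between -0.05 and 0.05 m and y of brush_mid in the frame of liner_top between -0.055 and 0.055 m and z of brush_mid in the frame of liner_top below 0.031 m and angle between brush_mid's own z axis and vertical below 0.15 rad and contact force between the fingers and brush below 0.1 N), for 0.2 s.
3. the knee is broken while the lid is still up (value of joint knee below 2.4 rad and value of joint lid above 0.5 rad), for 0.05 s.
At the end, for the whole second after the job is handed in: Lid shut (within 0.04 rad), stay folded; the brush at rest, upright within 0.15 rad, on the liner of the empty compartment (within 50 mm along, 55 mm across of the liner's centre, raised at most 6 mm); its mate within 30 mm of its start (value of joint lid below 0.04 rad and value of joint knee below 0.3 rad and x of brush_mid in the frame of liner_top between -0.05 and 0.05 m and y of brush_mid in the frame of liner_top between -0.055 and 0.055 m and z of brush_mid in the frame of liner_top below 0.031 m and angle between brush_mid's own z axis and vertical below 0.15 rad and linear speed of brush below 0.02 m/s and distance of mate_mid from where it was at the start of the episode below 0.03 m); the robot touches nothing.
It fails at once if the lid slams (falls or is driven faster than 2 rad/s) (velocity of joint lid below -2 rad/s).
It fails at once if the brush is dropped or thrown into the tier (faster than 0.8 m/s) (horizontal distance between brush_mid and liner_top below 0.08 m and linear speed of brush above 0.8 m/s).
It fails at once if a bystander is moved by more than 30 mm (distance of any of tin, applicator, scraper, cleaner, cream, mate_mid from where it was at the start of the episode above 0.03 m).
It also fails if it takes over 72 s, if anything falls off the work surface, if the arm or the gripper's body presses on something with over 40 N, if the wrist force passes 120 N, or if a joint passes its speed limit or range.

## Working session

There is one attempt and no reset: what is moved stays moved. The work goes in short steps, Python scripts to look and compute and a tool call to move; the robot and the scene stay as the last step left them, time stands still between calls to the robot, and variables do not carry over. Pictures are saved under pics/ and viewed, at most 10 in all, crops included, and the job is handed in when it is done.

Besides the shell and the picture viewer there is one more tool, called after "Emit:" in YAML: its name, and indented under it one key for each argument. jog_arm: Moves the arm, as the interface text tells. Its arguments: {"type":"object","properties":{"moves":{"type":"array","items":{"type":"object","properties":{"fingers":{"type":"number"},"slide":{"type":"array","items":{"type":"number"}},"angular":{"type":"array","items":{"type":"number"}}}}},"squeeze":{"type":"number"}},"required":["moves"]}

```bash
mkdir -p pics; cat > h.py <<'E'
from workcell import *
import numpy as np, cv2
from scipy.spatial.transform import Rotation as R
def ray(pic,px):
    f=240/np.tan(np.radians(pic["fovy"])/2); T=np.array(pic["world_from_camera"])
    d=T[:3,:3]@np.array([(px[0]-pic["cx"])/f,(px[1]-pic["cy"])/f,1.]); return T[:3,3],d/np.linalg.norm(d)
def atz(pic,px,z):
    o,d=ray(pic,px); return o+d*(z-o[2])/d[2]
def tri(a,b):
    (o1,d1),(o2,d2)=a,b
    s=np.linalg.lstsq(np.array([d1,-d2]).T,o2-o1,rcond=None)[0]
    p,q=o1+s[0]*d1,o2+s[1]*d2; return (p+q)/2,np.linalg.norm(p-q)
def proj(pic,P):
    f=240/np.tan(np.radians(pic["fovy"])/2); T=np.linalg.inv(np.array(pic["world_from_camera"]))
    c=T[:3,:3]@np.array(P)+T[:3,3]; return np.array([c[0]/c[2]*f+pic["cx"],c[1]/c[2]*f+pic["cy"]])
def rel(P,Rw=None):
    "TCP target P (world) -> slide mm in current tool axes"
    s=get_state(); q=s["orientation"]; r=R.from_quat([q[1],q[2],q[3],q[0]])
    return np.round(r.inv().apply(np.array(P)-s["tcp_pos"])*1000,1)
def st():
    s=get_state(); q=s["orientation"]; r=R.from_quat([q[1],q[2],q[3],q[0]])
    print("t",s["clock"],"tcp",np.round(s["tcp_pos"],4),"R",np.round(r.as_matrix(),3).tolist(),"F",np.round(s["wrist_force"],1),"gap",s["finger_gap"],"grip",s["grip_force"],"q",np.round(s["joint_pos"],2)); return s
E
cat > a.py <<'E'
from h import *
st()
pc={n:read_camera(n) for n in("side","top")}
for n in pc:
    cv2.imwrite(f"pics/{n}0.png",pc[n]["color"][:,:,::-1]); print(n,pc[n]["fovy"],np.round(pc[n]["world_from_camera"],3).tolist())
for t in ["tier_floor","liner_top","lid_hinge","lid_bar","knee_knob","stay_foot","brush_mid","mate_mid","tin","applicator","scraper","cleaner","cream"]:
    r={n:tip_of(t,pc[n])[:3] for n in pc}
    print(t,{n:[(np.round(x["point"]).tolist(),round(x["p"],2)) for x in r[n]] for n in r})
    if all(r.values()):
        p,e=tri(*[ray(pc[n],r[n][0]["point"]) for n in pc]); print("   ",np.round(p,4),round(e,4))
E
python3 a.py
```

```text
t 0.0 tcp [ 0.1675 -0.5495  0.2414] R [[0.957, 0.292, -0.0], [0.292, -0.957, 0.002], [0.0, -0.002, -1.0]] F [0.5 0.5 0.5] gap 0.08559575834117801 grip 0.0 q [-1.41  0.31  0.04  1.3   0.    1.43]
side 51.33914796644828 [[-0.812, -0.382, 0.442, 0.119], [-0.583, 0.505, -0.636, 0.629], [0.02, -0.774, -0.633, 0.763], [0.0, 0.0, 0.0, 1.0]]
top 56.92534931037022 [[-0.009, -0.989, 0.15, 0.423], [-1.0, 0.008, -0.002, -0.03], [0.001, -0.15, -0.989, 1.023], [0.0, 0.0, 0.0, 1.0]]
tier_floor {'side': [], 'top': []}
liner_top {'side': [], 'top': [([279.0, 320.0], 0.69)]}
lid_hinge {'side': [([288.0, 218.0], 0.6), ([368.0, 342.0], 0.54)], 'top': [([344.0, 182.0], 0.71)]}
    [ 0.695  -0.0894  0.0695] 0.0074
lid_bar {'side': [([387.0, 259.0], 0.86)], 'top': [([344.0, 293.0], 0.58)]}
    [ 0.4436 -0.0888  0.0796] 0.0084
knee_knob {'side': [], 'top': [([438.0, 197.0], 0.63)]}
stay_foot {'side': [([370.0, 216.0], 0.76)], 'top': [([407.0, 235.0], 0.79)]}
    [ 0.57   -0.2339  0.0478] 0.013
brush_mid {'side': [([240.0, 324.0], 0.92), ([311.0, 375.0], 0.9), ([227.0, 396.0], 0.86)], 'top': [([218.0, 305.0], 0.89), ([161.0, 264.0], 0.68), ([222.0, 228.0], 0.66)]}
    [0.4757 0.2131 0.1279] 0.1332
mate_mid {'side': [], 'top': []}
tin {'side': [([456.0, 246.0], 0.77)], 'top': [([442.0, 329.0], 0.78)]}
    [ 0.3663 -0.3109  0.003 ] 0.001
applicator {'side': [([365.0, 341.0], 0.8)], 'top': [([279.0, 320.0], 0.97)]}
    [ 0.3912  0.0598 -0.0008] 0.0053
scraper {'side': [([153.0, 362.0], 0.85), ([288.0, 214.0], 0.31)], 'top': [([163.0, 189.0], 0.64), ([443.0, 329.0], 0.19)]}
    [ 0.6956  0.3341 -0.0102] 0.012
cleaner {'side': [([250.0, 229.0], 0.83)], 'top': [([333.0, 140.0], 0.87)]}
    [ 0.8149 -0.0737 -0.0055] 0.0116
cream {'side': [([451.0, 208.0], 0.62)], 'top': [([504.0, 291.0], 0.57)]}
    [ 0.4486 -0.4627 -0.0087] 0.0045
```

View pics/side0.png

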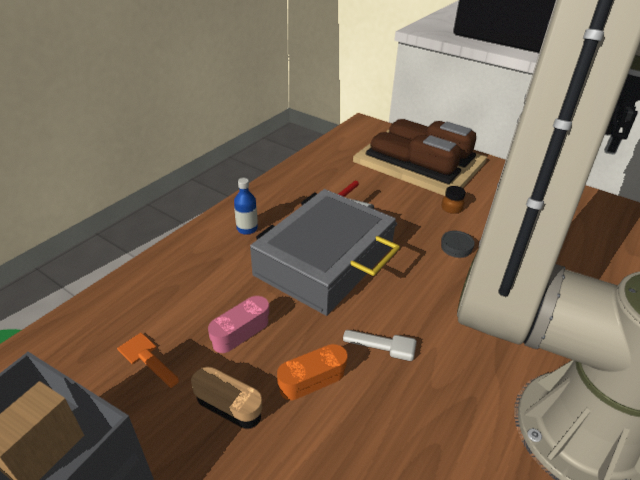

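View pics/top0.png

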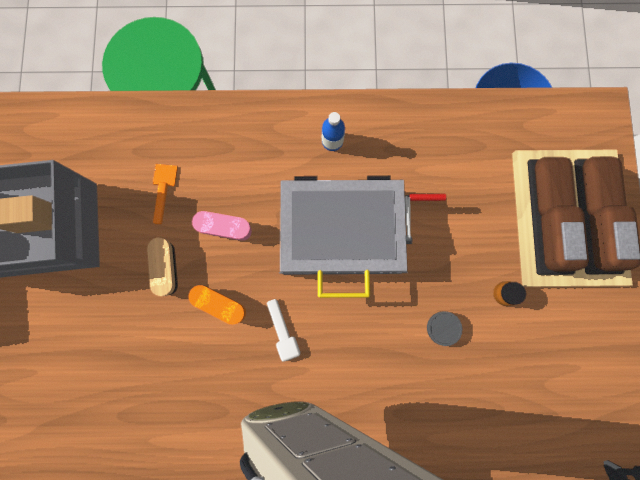

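Three brush candidates (side / top pixels):
- Pink: (240,324) / (221,226). This is a look-alike.
- Orange: (311,375) / (216,305). This is a look-alike.
- Pale wood over black bristles: (227,396) / (161,266). This fits the description.

The bar is yellow at top (343,285) and the knob is red at top (428,197). I'll confirm the brush in a crop.

```bash
cat > b.py <<'E'
from h import *
pc={n:read_camera(n) for n in("side","top")}
a=cv2.resize(pc["side"]["color"][300:440,170:370],None,fx=2.9,fy=2.9,interpolation=cv2.INTER_CUBIC)[:400,:580]
cv2.imwrite("pics/crop.png",a[:,:,::-1])
t=pc["top"]
# brush outline in both views
r={n:[x["point"] for x in tip_of("brush_mid",pc[n])] for n in pc}
bs=min(r["side"],key=lambda p:np.hypot(p[0]-227,p[1]-396)); bt=min(r["top"],key=lambda p:np.hypot(p[0]-161,p[1]-266))
print("brush",bs,bt,tri(ray(pc["side"],bs),ray(t,bt)),atz(t,bt,.025))
hsv=cv2.cvtColor(t["color"],cv2.COLOR_RGB2HSV)
for nm,p1,p2,z in [("brush ends top",(161,239),(163,294),.05),("hinge L-R rear edge",(281,181),(405,181),.087),("front edge",(279,272),(407,272),.087)]:
    A,B=atz(t,p1,z),atz(t,p2,z); print(nm,A.round(4),B.round(4),np.linalg.norm(A-B).round(4),np.degrees(np.arctan2(*(B-A)[[1,0]])).round(2))
def blob(m,z,nm):
    n,l,s,c=cv2.connectedComponentsWithStats(m.astype(np.uint8)); k=1+np.argmax(s[1:,4]); x,y,w,h,ar=s[k]
    (cx,cy),wh,an=cv2.minAreaRect(np.argwhere(l==k)[:,::-1].astype(np.float32))
    print(nm,"bbox",x,y,w,h,"rect",cx,cy,wh,an, "w",[atz(t,p,z).round(4).tolist() for p in [(x,y),(x+w-1,y+h-1),(cx,cy)]])
H,S,V=[hsv[...,i].astype(int) for i in range(3)]
blob((abs(H-27)<5)&(S>180)&(V>120),.084,"bar"); 
k=((H<5)|(H>175))&(S>200)&(V>90); blob(k,.069,"knob")
m=np.zeros_like(k); sub=t["color"][225:310,130:190].astype(int); 
m[225:310,130:190]=(sub[...,0]-sub[...,2]<75)|(sub.sum(2)>430)
blob(m,.045,"brush?")
print(rel([0.444,-0.089,0.15]))
E
python3 b.py
```

```text
brush [229.0, 397.8] [164.7, 266.3] (array([0.51089917, 0.31577168, 0.01778411]), np.float64(0.0046568931978811165)) [0.51226957 0.31458356 0.025     ]
brush ends top [0.5709 0.3168 0.05  ] [0.4495 0.307  0.05  ] 0.1218 -175.39
hinge L-R rear edge [0.691  0.0476 0.087 ] [ 0.6887 -0.223   0.087 ] 0.2706 -90.48
front edge [0.4925 0.0511 0.087 ] [ 0.4902 -0.2196  0.087 ] 0.2707 -90.5
bar bbox 318 270 52 28 rect 343.5 283.5 (27.0, 51.0) 90.0 w [[0.4963, -0.0314, 0.084], [0.4385, -0.1382, 0.084], [0.4673, -0.0851, 0.084]]
knob bbox 410 194 36 6 rect 427.5 196.5 (5.0, 35.0) 90.0 w [[0.6641, -0.2366, 0.069], [0.6521, -0.3135, 0.069], [0.6581, -0.2751, 0.069]]
brush? bbox 130 225 60 74 rect 159.5 261.5 (73.0, 59.0) 90.0 w [[0.604, 0.3895, 0.045], [0.4405, 0.2515, 0.045], [0.5212, 0.3197, 0.045]]
[ 398.8 -360.5   92.3]
```

View pics/crop.png

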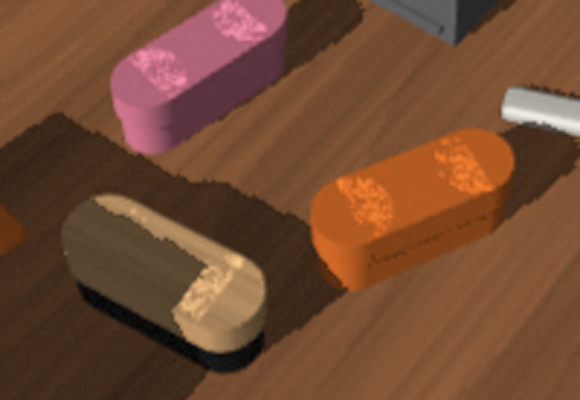

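The crop confirms it: the pale wooden back over black bristles (lower left) is the brush I want. The pink and orange ones are plain look-alikes. The next move goes over the bar.

Emit:
jog_arm:
  moves:
    - {"fingers": 0.0, "slide": [400, -365, 50], "angular": [0, 0, -72.5]}
    - {"fingers": 0.2, "slide": [400, -365, 50], "angular": [0, 0, -72.5]}
    - {"fingers": 0.4, "slide": [400, -365, 50], "angular": [0, 0, -72.5]}
    - {"fingers": 0.5, "slide": [400, -365, 50], "angular": [0, 0, -72.5]}
    - {"fingers": 0.5, "slide": [400, -365, 50], "angular": [0, 0, -72.5]}
    - {"fingers": 0.5, "slide": [400, -365, 50], "angular": [0, 0, -72.5]}
    - {"fingers": 0.5, "slide": [400, -365, 50], "angular": [0, 0, -72.5]}
    - {"fingers": 0.5, "slide": [400, -365, 50], "angular": [0, 0, -72.5]}
    - {"fingers": 0.5, "slide": [400, -365, 50], "angular": [0, 0, -72.5]}
    - {"fingers": 0.5, "slide": [400, -365, 50], "angular": [0, 0, -72.5]}

```text
clock: 2.43
tcp_pos: [0.3799, -0.1914, 0.2042]
orientation: [0.001, 0.714, 0.7, 0.0]
wrist_force: [0.9, 0.1, 0.7]
finger_gap: 0.043
grip_force: 0.0
```

Emit:
jog_arm:
  moves:
    - {"fingers": 0.5, "slide": [107, 62, 50], "angular": [0, 0, 0]}
    - {"fingers": 0.5, "slide": [107, 62, 50], "angular": [0, 0, 0]}
    - {"fingers": 0.5, "slide": [107, 62, 50], "angular": [0, 0, 0]}
    - {"fingers": 0.5, "slide": [107, 62, 50], "angular": [0, 0, 0]}
    - {"fingers": 0.5, "slide": [107, 62, 50], "angular": [0, 0, 0]}
    - {"fingers": 0.5, "slide": [107, 62, 50], "angular": [0, 0, 0]}

```text
clock: 2.93
tcp_pos: [0.4438, -0.0875, 0.1539]
orientation: [-0.0, 0.715, 0.699, -0.0]
wrist_force: [0.5, -0.0, -0.3]
finger_gap: 0.0425
grip_force: 0.0
```

```bash
cat > c.py <<'E'
from h import *
st(); pc={n:read_camera(n) for n in("side","top")}
cv2.imwrite("pics/bar.png",np.vstack([pc["side"]["color"][150:330,250:500],pc["top"]["color"][170:350,220:470]])[:,:,::-1].repeat(2,0).repeat(2,1)[:600] if 0 else np.hstack([cv2.resize(pc["side"]["color"][180:310,310:440],(390,390)),cv2.resize(pc["top"]["color"][220:350,270:400],(390,390))])[:,:,::-1])
for n in pc: print(n,[(x["point"],x["p"]) for x in tip_of("lid_bar",pc[n])], proj(pc[n],get_state()["tcp_pos"]))
E
python3 c.py
```

```text
t 2.9333 tcp [ 0.4438 -0.0875  0.1539] R [[0.023, 1.0, -0.001], [1.0, -0.023, -0.0], [-0.0, -0.001, -1.0]] F [ 0.5 -0.  -0.3] gap 0.04254306419197777 grip 0.0 q [-0.37  0.13 -0.41  1.03 -0.    1.22]
side [([385.4, 259.6], 0.77)] [389.16560475 230.20206783]
top [] [347.9034468 293.790861 ]
```

View pics/bar.png

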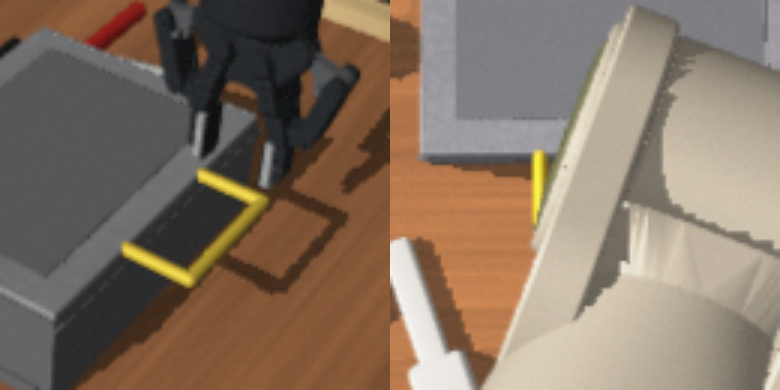

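The picture shows the open fingers straddling the bar line, centred over the bar, with the inner finger clear of the lid's edge. Next I descend and close.

Emit:
jog_arm:
  squeeze: 50
  moves:
    - {"fingers": 0.5, "slide": [2, 0, 35], "angular": [0, 0, -1]}
    - {"fingers": 0.5, "slide": [2, 0, 60], "angular": [0, 0, -1]}
    - {"fingers": 0.5, "slide": [2, 0, 77], "angular": [0, 0, -1]}
    - {"fingers": 0.5, "slide": [2, 0, 77], "angular": [0, 0, -1]}
    - {"fingers": 1.0, "slide": [2, 0, 77], "angular": [0, 0, -1]}
    - {"fingers": 1.0, "slide": [2, 0, 77], "angular": [0, 0, -1]}
    - {"fingers": 1.0, "slide": [2, 0, 77], "angular": [0, 0, -1]}
    - {"fingers": 1.0, "slide": [2, 0, 77], "angular": [0, 0, -1]}
    - {"fingers": 1.0, "slide": [2, 0, 77], "angular": [0, 0, -1]}
    - {"fingers": 1.0, "slide": [2, 0, 77], "angular": [0, 0, -1]}

```text
clock: 3.97
tcp_pos: [0.4422, -0.0867, 0.0783]
orientation: [-0.0, 0.71, 0.704, -0.002]
wrist_force: [-8.1, -2.7, 5.5]
finger_gap: 0.0079
grip_force: 48.8
```

Emit:
jog_arm:
  moves:
    - {"fingers": 1, "slide": [0, -1, -10], "angular": [0, 0, 0]}
    - {"fingers": 1, "slide": [0, -1, -20], "angular": [0, 0, 0]}
    - {"fingers": 1, "slide": [0, 0, -30], "angular": [0, 0, 0]}
    - {"fingers": 1, "slide": [0, 1, -40], "angular": [0, 0, 0]}
    - {"fingers": 1, "slide": [0, 3, -50], "angular": [0, 0, 0]}
    - {"fingers": 1, "slide": [0, 5, -59], "angular": [0, 0, 0]}
    - {"fingers": 1, "slide": [0, 8, -69], "angular": [0, 0, 0]}
    - {"fingers": 1, "slide": [0, 11, -79], "angular": [0, 0, 0]}
    - {"fingers": 1, "slide": [0, 14, -88], "angular": [0, 0, 0]}
    - {"fingers": 1, "slide": [0, 18, -97], "angular": [0, 0, 0]}

```text
clock: 4.8
tcp_pos: [0.4609, -0.0866, 0.1748]
orientation: [-0.0, 0.71, 0.704, -0.002]
wrist_force: [-7.2, -3.7, -1.3]
finger_gap: 0.008
grip_force: 48.9
```

Emit:
jog_arm:
  moves:
    - {"fingers": 1, "slide": [0, 3, -9], "angular": [0, 0, 0]}
    - {"fingers": 1, "slide": [0, 8, -18], "angular": [0, 0, 0]}
    - {"fingers": 1, "slide": [0, 12, -27], "angular": [0, 0, 0]}
    - {"fingers": 1, "slide": [0, 17, -35], "angular": [0, 0, 0]}
    - {"fingers": 1, "slide": [0, 23, -44], "angular": [0, 0, 0]}
    - {"fingers": 1, "slide": [0, 29, -52], "angular": [0, 0, 0]}
    - {"fingers": 1, "slide": [0, 35, -60], "angular": [0, 0, 0]}
    - {"fingers": 1, "slide": [0, 41, -67], "angular": [0, 0, 0]}
    - {"fingers": 1, "slide": [0, 48, -75], "angular": [0, 0, 0]}
    - {"fingers": 1, "slide": [0, 55, -82], "angular": [0, 0, 0]}

```text
clock: 5.63
tcp_pos: [0.5143, -0.0868, 0.2573]
orientation: [-0.001, 0.71, 0.704, -0.002]
wrist_force: [-10.6, -3.6, 3.3]
finger_gap: 0.008
grip_force: 49.0
```

Emit:
jog_arm:
  moves:
    - {"fingers": 1, "slide": [0, 6, -8], "angular": [0, 0, 0]}
    - {"fingers": 1, "slide": [0, 13, -14], "angular": [0, 0, 0]}
    - {"fingers": 1, "slide": [0, 21, -21], "angular": [0, 0, 0]}
    - {"fingers": 1, "slide": [0, 29, -27], "angular": [0, 0, 0]}
    - {"fingers": 1, "slide": [0, 37, -32], "angular": [0, 0, 0]}
    - {"fingers": 1, "slide": [0, 46, -37], "angular": [0, 0, 0]}
    - {"fingers": 1, "slide": [0, 55, -42], "angular": [0, 0, 0]}
    - {"fingers": 1, "slide": [0, 63, -47], "angular": [0, 0, 0]}
    - {"fingers": 1, "slide": [0, 72, -51], "angular": [0, 0, 0]}
    - {"fingers": 1, "slide": [0, 81, -55], "angular": [0, 0, 0]}

```text
clock: 6.47
tcp_pos: [0.5967, -0.087, 0.3144]
orientation: [0.001, 0.71, 0.704, -0.0]
wrist_force: [-7.6, -0.9, 8.7]
finger_gap: 0.008
grip_force: 48.9
```

Emit:
jog_arm:
  moves:
    - {"fingers": 1, "slide": [0, 9, -5], "angular": [0, 0, 0]}
    - {"fingers": 1, "slide": [0, 18, -8], "angular": [0, 0, 0]}
    - {"fingers": 1, "slide": [0, 27, -11], "angular": [0, 0, 0]}
    - {"fingers": 1, "slide": [0, 35, -13], "angular": [0, 0, 0]}
    - {"fingers": 1, "slide": [0, 41, -14], "angular": [0, 0, 0]}
    - {"fingers": 1, "slide": [0, 45, -15], "angular": [0, 0, 0]}
    - {"fingers": 1, "slide": [0, 48, -15], "angular": [0, 0, 0]}
    - {"fingers": 1, "slide": [0, 48, -15], "angular": [0, 0, 0]}

```text
clock: 7.13
tcp_pos: [0.6472, -0.0871, 0.3296]
orientation: [0.002, 0.71, 0.705, 0.002]
wrist_force: [-0.9, -0.5, 8.3]
finger_gap: 0.0079
grip_force: 52.1
```

```bash
cat > d.py <<'E'
from h import *
import sys
st(); pc={n:read_camera(n) for n in("side","top")}
r={}
for t in sys.argv[2:]:
    r={n:tip_of(t,pc[n])[:3] for n in pc}
    print(t,{n:[(np.round(x["point"]).tolist(),round(x["p"],2)) for x in r[n]] for n in r})
    if all(r.values()):
        p,e=tri(*[ray(pc[n],r[n][0]["point"]) for n in pc]); print("   ",np.round(p,4),round(e,4))
cv2.imwrite(f"pics/{sys.argv[1]}.png",np.hstack([cv2.resize(pc["side"]["color"][140:300,230:430],(400,320)),cv2.resize(pc["top"]["color"][160:320,260:460],(400,320))])[:,:,::-1])
E
python3 d.py up knee_knob stay_foot lid_bar liner_top mate_mid
```

```text
t 7.1333 tcp [ 0.6472 -0.0871  0.3296] R [[0.007, 1.0, 0.006], [1.0, -0.007, -0.001], [-0.001, 0.006, -1.0]] F [-0.9 -0.5  8.3] gap 0.007895792914030529 grip 52.13446855545044 q [-0.26  0.48  0.5   1.59  0.    1.32]
knee_knob {'side': [([366.0, 171.0], 0.82)], 'top': [([447.0, 207.0], 0.74)]}
    [ 0.6228 -0.3028  0.1181] 0.0006
stay_foot {'side': [([372.0, 212.0], 0.92)], 'top': []}
lid_bar {'side': [([305.0, 121.0], 0.59)], 'top': []}
liner_top {'side': [([308.0, 274.0], 0.88), ([308.0, 120.0], 0.66), ([363.0, 168.0], 0.49)], 'top': []}
mate_mid {'side': [([343.0, 235.0], 0.61)], 'top': []}
```

View pics/up.png

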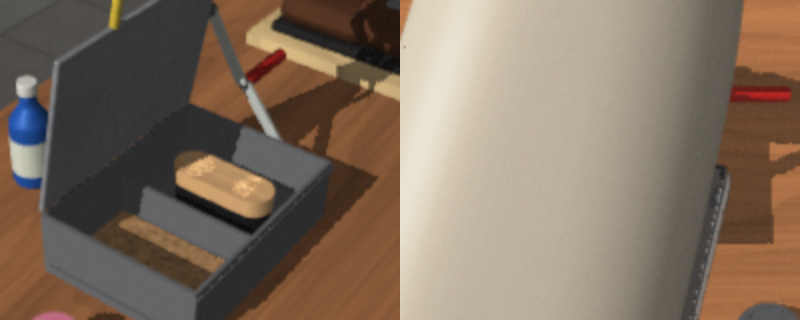

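The lid is nearly up. Side view: the cork liner is in the left compartment and the mate brush in the right one. The knee is still slightly short, with the knob at z 0.118. I'll push the bar a little further in +x.

Emit:
jog_arm:
  moves:
    - {"fingers": 1, "slide": [0, 2, 2], "angular": [0, 0, 0]}
    - {"fingers": 1, "slide": [0, 4, 2], "angular": [0, 0, 0]}
    - {"fingers": 1, "slide": [0, 6, 2], "angular": [0, 0, 0]}
    - {"fingers": 1, "slide": [0, 6, 2], "angular": [0, 0, 0]}
    - {"fingers": 1, "slide": [0, 6, 2], "angular": [0, 0, 0]}

```text
clock: 8.15
tcp_pos: [0.6494, -0.0872, 0.3298]
orientation: [0.001, 0.71, 0.704, -0.0]
wrist_force: [-13.9, -0.8, 19.6]
finger_gap: 0.0077
grip_force: 53.4
```

```bash
python3 d.py up2 knee_knob stay_foot
```

```text
t 8.15 tcp [ 0.6494 -0.0872  0.3298] R [[0.008, 1.0, 0.002], [1.0, -0.008, -0.002], [-0.002, 0.002, -1.0]] F [-13.9  -0.8  19.6] gap 0.007725401411376795 grip 53.41712772846222 q [-0.26  0.49  0.51  1.6  -0.    1.32]
knee_knob {'side': [([367.0, 170.0], 0.79), ([151.0, 366.0], 0.61)], 'top': [([448.0, 208.0], 0.49)]}
    [ 0.6197 -0.3014  0.1237] 0.0023
stay_foot {'side': [([372.0, 214.0], 0.69)], 'top': []}
```

Emit:
jog_arm:
  moves:
    - {"fingers": 0.5, "slide": [0, 0, 0], "angular": [0, 0, 0]}
    - {"fingers": 0.5, "slide": [0, 0, 0], "angular": [0, 0, 0]}
    - {"fingers": 0.5, "slide": [0, 0, 0], "angular": [0, 0, 0]}
    - {"fingers": 0.5, "slide": [0, 0, 0], "angular": [0, 0, 0]}

```text
clock: 8.78
tcp_pos: [0.6525, -0.0871, 0.324]
orientation: [0.0, 0.71, 0.705, 0.0]
wrist_force: [-0.3, -1.0, -0.1]
finger_gap: 0.043
grip_force: 0.0
```

```bash
python3 d.py up3 knee_knob stay_foot lid_bar
```

```text
t 8.7833 tcp [ 0.6525 -0.0871  0.324 ] R [[0.007, 1.0, 0.001], [1.0, -0.007, 0.0], [0.0, 0.001, -1.0]] F [-0.3 -1.  -0.1] gap 0.042974623925518686 grip 0.0 q [-0.25  0.49  0.51  1.59  0.    1.32]
knee_knob {'side': [([248.0, 227.0], 0.62), ([369.0, 167.0], 0.52), ([291.0, 214.0], 0.42)], 'top': [([449.0, 213.0], 0.7)]}
    [ 0.7394 -0.2232 -0.0194] 0.3197
stay_foot {'side': [([370.0, 215.0], 0.71), ([287.0, 214.0], 0.64), ([322.0, 261.0], 0.24)], 'top': []}
lid_bar {'side': [([308.0, 120.0], 0.62)], 'top': []}
```

View pics/up3.png

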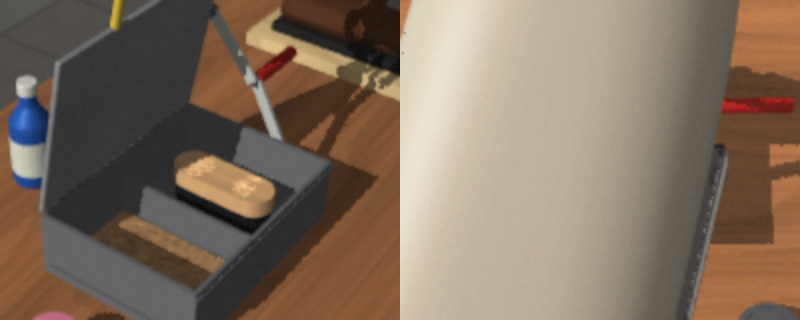

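The stay has snapped past straight and the lid stands open, with nothing gripped. Next I back off upward and go to the brush.

Emit:
jog_arm:
  moves:
    - {"fingers": 0.5, "slide": [0, 0, -30], "angular": [0, 0, 0]}
    - {"fingers": 0.5, "slide": [0, 0, -48], "angular": [0, 0, 0]}
    - {"fingers": 0.4, "slide": [0, -20, -48], "angular": [0, 0, -5]}
    - {"fingers": 0.2, "slide": [20, -50, -48], "angular": [0, 0, -12]}
    - {"fingers": 0, "slide": [50, -80, -48], "angular": [0, 0, -19]}
    - {"fingers": 0, "slide": [403, -141, 100], "angular": [0, 0, -94]}
    - {"fingers": 0, "slide": [403, -141, 130], "angular": [0, 0, -94]}
    - {"fingers": 0, "slide": [403, -141, 160], "angular": [0, 0, -94]}
    - {"fingers": 0, "slide": [403, -141, 160], "angular": [0, 0, -94]}
    - {"fingers": 0, "slide": [403, -141, 160], "angular": [0, 0, -94]}

```text
clock: 10.02
tcp_pos: [0.5424, 0.1441, 0.2716]
orientation: [0.001, 0.303, 0.953, 0.0]
wrist_force: [1.2, -0.1, 0.4]
finger_gap: 0.0853
grip_force: 0.0
```

```bash
cat > e.py <<'E'
from h import *
st(); pc={n:read_camera(n) for n in("side","top")}
t=pc["top"]; img=t["color"].astype(int)
for n in pc: print(n,[(np.round(x["point"],1).tolist(),round(x["p"],2)) for x in tip_of("brush_mid",pc[n])[:4]])
kk=tip_of("knee_knob",pc["top"]); ks=tip_of("knee_knob",pc["side"]); print([(x["point"],x["p"]) for x in kk+ks])
# grabcut the brush
for n,rc,z in (("top",(138,226,50,80),.05),("side",(180,355,95,85),.05)):
    m=np.zeros((480,640),np.uint8); cv2.grabCut(pc[n]["color"],m,rc,np.zeros((1,65)),np.zeros((1,65)),6,cv2.GC_INIT_WITH_RECT)
    k=((m==1)|(m==3)).astype(np.uint8); r=cv2.minAreaRect(np.argwhere(k)[:,::-1].astype(np.float32)); print(n,r,k.sum())
    c=max(cv2.findContours(k,0,2)[0],key=cv2.contourArea); print(cv2.minAreaRect(c))
c=pc["top"]["color"][220:310,130:210]; s=pc["side"]["color"][350:440,180:280]
cv2.imwrite("pics/near.png",np.hstack([cv2.resize(c,(355,400)),cv2.resize(s,(444,400))])[:,:,::-1])
E
python3 e.py
```

```text
t 10.0167 tcp [0.5424 0.1441 0.2716] R [[-0.816, 0.578, 0.001], [0.578, 0.816, 0.0], [-0.001, 0.001, -1.0]] F [ 1.2 -0.1  0.4] gap 0.08526018427538953 grip 0.0 q [ 0.12  0.28  0.07  1.36 -0.    0.73]
side [([312.3, 374.3], 0.78), ([242.2, 323.2], 0.74), ([227.7, 399.7], 0.69)]
top [([223.9, 225.3], 0.92), ([165.5, 268.5], 0.82), ([218.0, 304.0], 0.68)]
[([449.5, 213.5], 0.69), ([246.5, 226.2], 0.57), ([370.8, 170.2], 0.55)]
top ((166.43408203125, 261.5548400878906), (29.353378295898438, 67.0960922241211), 9.637537956237793) 1136
((166.43408203125, 261.5548400878906), (29.353378295898438, 67.0960922241211), 9.637537956237793)
side ((236.30003356933594, 387.4000244140625), (89.44271850585938, 55.007266998291016), 26.56505012512207) 3858
((236.30003356933594, 387.4000244140625), (89.44271850585938, 55.007266998291016), 26.56505012512207)
```

View pics/near.png

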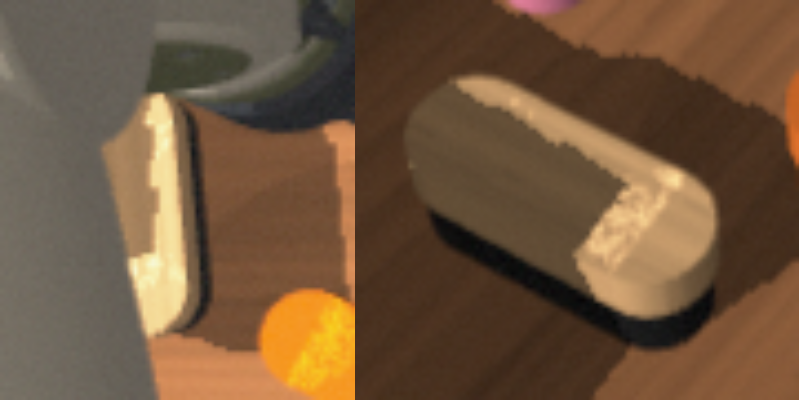

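Top crop: the wood's right edge runs from about (170.5,242.5) to (173.9,285) in full-picture pixels. Side crop: the far top edge runs from about (210,368) to (257,390). I'll work the yaw and centre out from these.

```bash
cat > f.py <<'E'
from h import *
pc={n:read_camera(n) for n in("side","top")}
def L(n,p,q):
    A,B=atz(pc[n],p,.05),atz(pc[n],q,.05); print(n,A.round(4),B.round(4),np.degrees(np.arctan2(*(A-B)[[1,0]])).round(1))
L("top",(170.5,242.5),(173.9,285.3)); L("side",(210.4,368),(256.6,390.5))
a=cv2.imread("pics/top0.png")[:,:,::-1]
m=np.zeros((480,640),np.uint8); cv2.grabCut(np.ascontiguousarray(a),m,(140,230,42,72),np.zeros((1,65)),np.zeros((1,65)),8,cv2.GC_INIT_WITH_RECT)
for r in range(240,296,9):
    c=a[r,140:184].astype(int); print(r,[int(v) for v in c.sum(1)])
for yaw in (3,5,7):
  for n in pc:
    u=np.array([np.cos(np.radians(yaw)),np.sin(np.radians(yaw)),0]); v=np.array([-u[1],u[0],0]); c=np.array([.511,.3145,.05])
    print(yaw,n,[proj(pc[n],c+s*u*.065+w*v*.024).round(1).tolist() for s,w in((.6,-1),(-.6,-1),(.6,1),(-.6,1),(1,0),(-1,0))])
E
python3 f.py
```

```text
top [0.5628 0.2954 0.05  ] [0.4682 0.284  0.05  ] 6.8
side [0.5571 0.305  0.05  ] [0.465  0.2918 0.05  ] 8.2
240 [240, 242, 244, 239, 243, 240, 240, 244, 244, 243, 261, 312, 330, 333, 350, 363, 349, 350, 349, 349, 346, 348, 350, 418, 577, 550, 327, 253, 240, 236, 242, 235, 231, 230, 228, 244, 240, 235, 224, 240, 239, 233, 230, 234]
249 [238, 239, 239, 245, 233, 235, 247, 304, 329, 327, 337, 335, 336, 344, 349, 353, 362, 361, 350, 346, 342, 347, 354, 351, 445, 629, 654, 608, 544, 333, 262, 253, 154, 96, 143, 236, 235, 232, 230, 239, 236, 237, 239, 239]
258 [244, 243, 238, 243, 235, 245, 244, 263, 325, 329, 331, 339, 341, 346, 338, 339, 348, 357, 362, 348, 343, 342, 349, 406, 577, 587, 591, 601, 586, 539, 257, 260, 246, 111, 98, 154, 244, 243, 252, 239, 241, 241, 238, 241]
267 [235, 241, 246, 227, 242, 243, 238, 236, 275, 335, 330, 330, 320, 334, 339, 353, 350, 358, 353, 359, 349, 341, 352, 354, 350, 416, 588, 599, 603, 572, 476, 263, 253, 238, 91, 102, 184, 235, 242, 231, 228, 225, 230, 221]
276 [228, 232, 227, 234, 227, 230, 220, 230, 240, 295, 333, 328, 336, 325, 335, 342, 351, 362,
[... 499 characters left out ...]
260, 192, 161, 173, 203, 206, 216, 212, 218, 213, 223, 222, 223, 214, 220, 222]
3 side [[218.1, 364.8], [254.1, 386.5], [198.6, 384.9], [235.2, 408.3], [197.0, 367.6], [257.6, 405.1]]
3 top [[171.5, 247.7], [171.9, 283.0], [149.8, 249.0], [150.0, 284.3], [160.6, 236.8], [161.1, 295.6]]
5 side [[217.2, 365.2], [254.2, 385.7], [198.4, 385.8], [236.2, 407.9], [196.1, 368.5], [258.4, 404.0]]
5 top [[170.9, 247.4], [172.6, 282.5], [149.2, 249.4], [150.6, 284.7], [159.6, 236.8], [162.1, 295.5]]
7 side [[216.3, 365.5], [254.2, 384.8], [198.3, 386.6], [237.1, 407.4], [195.2, 369.5], [259.3, 402.9]]
7 top [[170.3, 247.1], [173.2, 282.1], [148.6, 249.9], [151.3, 285.0], [158.6, 237.0], [163.1, 295.4]]
```

Emit:
jog_arm:
  moves:
    - {"fingers": 0, "slide": [127, 125, 150], "angular": [0, 0, -42]}
    - {"fingers": 0, "slide": [127, 125, 150], "angular": [0, 0, -42]}
    - {"fingers": 0, "slide": [127, 125, 150], "angular": [0, 0, -42]}
    - {"fingers": 0, "slide": [127, 125, 150], "angular": [0, 0, -42]}
    - {"fingers": 0, "slide": [127, 125, 150], "angular": [0, 0, -42]}
    - {"fingers": 0, "slide": [127, 125, 150], "angular": [0, 0, -42]}
    - {"fingers": 0, "slide": [127, 125, 150], "angular": [0, 0, -42]}
    - {"fingers": 0, "slide": [127, 125, 150], "angular": [0, 0, -42]}
    - {"fingers": 0, "slide": [127, 125, 150], "angular": [0, 0, -42]}

```text
clock: 11.17
tcp_pos: [0.5139, 0.3172, 0.1231]
orientation: [0.001, -0.054, 0.999, 0.0]
wrist_force: [-0.3, 0.7, 0.1]
finger_gap: 0.0856
grip_force: 0.0
```

```bash
cat > g.py <<'E'
from h import *
st(); p=read_camera("side"); cv2.imwrite("pics/grasp.png",cv2.resize(p["color"][300:440,150:340],(760,560))[:,:,::-1])
print([(np.round(x["point"],1).tolist(),round(x["p"],2)) for x in tip_of("brush_mid",p)[:4]],proj(p,[.511,.319,.025]))
E
python3 g.py
```

```text
t 11.1667 tcp [0.5139 0.3172 0.1231] R [[-0.994, -0.108, 0.002], [-0.108, 0.994, 0.0], [-0.002, -0.0, -1.0]] F [-0.3  0.7  0.1] gap 0.08563414727288879 grip 0.0 q [ 0.42  0.43 -0.09  1.06 -0.    0.31]
[([244.2, 324.0], 0.91), ([312.2, 369.6], 0.82), ([227.5, 396.6], 0.62)] [225.87048073 396.33367306]
```

View pics/grasp.png

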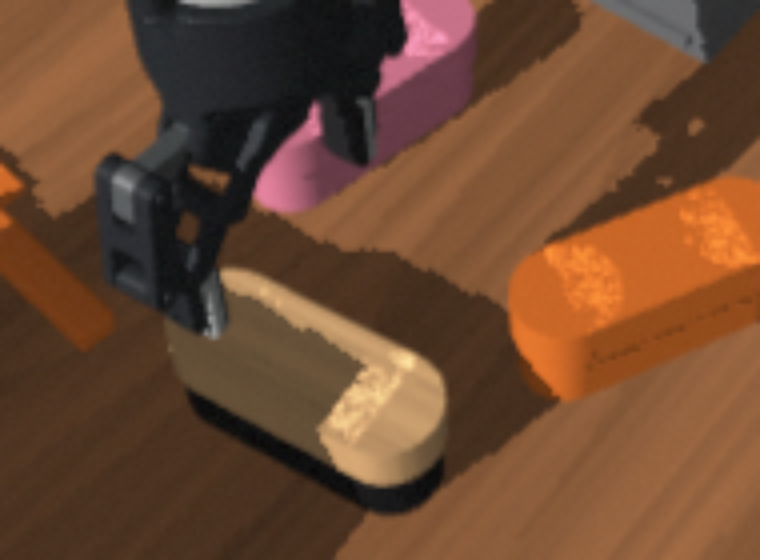

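The gripper straddles the pale brush; the pink and orange ones stay clear. I'll descend, grip and check.

Emit:
jog_arm:
  squeeze: 50
  moves:
    - {"fingers": 0, "slide": [3, 1, 40], "angular": [0, 0, 0]}
    - {"fingers": 0, "slide": [3, 1, 75], "angular": [0, 0, 0]}
    - {"fingers": 0, "slide": [3, 1, 95], "angular": [0, 0, 0]}
    - {"fingers": 0, "slide": [3, 1, 95], "angular": [0, 0, 0]}
    - {"fingers": 1, "slide": [3, 1, 95], "angular": [0, 0, 0]}
    - {"fingers": 1, "slide": [3, 1, 95], "angular": [0, 0, 0]}
    - {"fingers": 1, "slide": [3, 1, 95], "angular": [0, 0, 0]}
    - {"fingers": 1, "slide": [3, 1, 95], "angular": [0, 0, 0]}
    - {"fingers": 1, "slide": [3, 1, 95], "angular": [0, 0, 0]}

```text
clock: 12.02
tcp_pos: [0.5117, 0.3195, 0.0298]
orientation: [0.003, -0.055, 0.998, 0.001]
wrist_force: [0.6, -0.3, 7.6]
finger_gap: 0.0476
grip_force: 52.9
```

Emit:
jog_arm:
  moves:
    - {"fingers": 1, "slide": [0, 0, -35], "angular": [0, 0, 0]}
    - {"fingers": 1, "slide": [0, 0, -75], "angular": [0, 0, 0]}
    - {"fingers": 1, "slide": [0, -10, -115], "angular": [0, 0, 0]}
    - {"fingers": 1, "slide": [-5, -40, -140], "angular": [0, 0, 2]}
    - {"fingers": 1, "slide": [-10, -80, -150], "angular": [0, 0, 4]}
    - {"fingers": 1, "slide": [-15, -120, -150], "angular": [0, 0, 6]}
    - {"fingers": 1, "slide": [-18, -160, -150], "angular": [0, 0, 6.8]}
    - {"fingers": 1, "slide": [-20, -200, -150], "angular": [0, 0, 6.8]}
    - {"fingers": 1, "slide": [-22, -240, -150], "angular": [0, 0, 6.8]}
    - {"fingers": 1, "slide": [-22, -270, -150], "angular": [0, 0, 6.8]}

```text
clock: 12.85
tcp_pos: [0.562, 0.05, 0.1782]
orientation: [0.001, 0.004, 1.0, -0.0]
wrist_force: [0.1, -0.3, -1.4]
finger_gap: 0.0474
grip_force: 52.2
```

```bash
cat > k.py <<'E'
from h import *
st(); pc={n:read_camera(n) for n in("side","top")}
for t,z in(("liner_top",.008),("tier_floor",.005),("mate_mid",.03),("brush_mid",.15),("lid_hinge",.084),("knee_knob",.132),("stay_foot",.054)):
    for n in pc: print(t,n,[(np.round(x["point"]).tolist(),round(x["p"],2),atz(pc[n],x["point"],z).round(3)) for x in tip_of(t,pc[n])[:3]])
print({n:proj(pc[n],[.591,-.0197,.008]) for n in pc})
np.save("/tmp/s.npy",pc["side"]["color"])
cv2.imwrite("pics/over.png",np.hstack([cv2.resize(pc["side"]["color"][150:310,230:430],(400,320)),cv2.resize(pc["top"]["color"][160:320,260:460],(400,320))])[:,:,::-1])
E
python3 k.py
```

```text
t 12.85 tcp [0.562  0.05   0.1782] R [[-1.0, 0.009, 0.002], [0.009, 1.0, -0.001], [-0.002, -0.001, -1.0]] F [ 0.1 -0.3 -1.4] gap 0.047363292958325545 grip 52.183833718299866 q [-0.05  0.32 -0.11  1.14 -0.   -0.04]
liner_top side [([308.0, 273.0], 0.83, array([ 0.59 , -0.022,  0.008]))]
liner_top top [([312.0, 231.0], 0.7, array([ 0.594, -0.019,  0.008])), ([341.0, 235.0], 0.5, array([ 0.583, -0.086,  0.008]))]
tier_floor side [([323.0, 263.0], 0.84, array([ 0.584, -0.069,  0.005]))]
tier_floor top [([340.0, 236.0], 0.55, array([ 0.58 , -0.083,  0.005])), ([276.0, 320.0], 0.29, array([0.389, 0.064, 0.005]))]
mate_mid side [([339.0, 236.0], 0.93, array([ 0.595, -0.147,  0.03 ]))]
mate_mid top [([371.0, 232.0], 0.59, array([ 0.587, -0.152,  0.03 ]))]
brush_mid side [([313.0, 373.0], 0.86, array([0.37 , 0.268, 0.15 ])), ([242.0, 322.0], 0.84, array([0.519, 0.258, 0.15 ])), ([303.0, 235.0], 0.77, array([0.574, 0.022, 0.15 ]))]
brush_mid top [([280.0, 231.0], 0.65, array([0.57 , 0.043, 0.15 ]))]
lid_hinge side [([288.0, 215.0], 0.7, array([ 0.695, -0.083,  0.084]))]
lid_hinge top [([342.0, 181.0], 0.74, array([ 0.69 , -0.086,  0.084])), ([503.0, 293.0], 0.53, array([ 0.444, -0.42 ,  0.084])), ([165.0, 190.0], 0.4, array([0.675, 0.301, 0.084]))]
knee_knob side [([247.0, 227.0], 0.73, array([0.694, 0.052, 0.132])), ([366.0, 169.0], 0.69, array([ 0.619, -0.292,  0.132]))]
knee_knob top [([446.0, 213.0], 0.6, array([ 0.607, -0.294,  0.132]))]
stay_foot side [([370.0, 212.0], 0.56, array([ 0.568, -0.241,  0.054])), ([302.0, 238.0], 0.26, array([ 0.64 , -0.065,  0.054]))]
stay_foot top [([409.0, 238.0], 0.82, array([ 0.569, -0.234,  0.054]))]
{'side': array([307.64925142, 273.05217343]), 'top': array([312.58991534, 231.88185203])}
```

View pics/over.png

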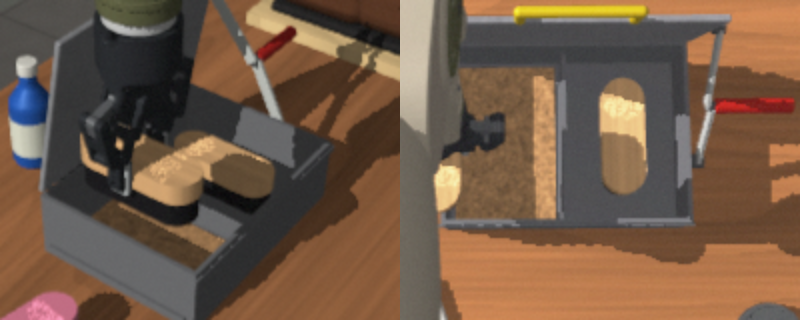

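The brush is held level and upright over the tier. The liner sits at (0.591, -0.020), which agrees with my geometry. I'll move over it and lower.

Emit:
jog_arm:
  moves:
    - {"fingers": 1, "slide": [-13, -35, 0], "angular": [0, 0, 0]}
    - {"fingers": 1, "slide": [-13, -70, 0], "angular": [0, 0, 0]}
    - {"fingers": 1, "slide": [-13, -70, 20], "angular": [0, 0, 0]}
    - {"fingers": 1, "slide": [-13, -70, 50], "angular": [0, 0, 0]}
    - {"fingers": 1, "slide": [-13, -70, 80], "angular": [0, 0, 0]}
    - {"fingers": 1, "slide": [-13, -70, 105], "angular": [0, 0, 0]}
    - {"fingers": 1, "slide": [-13, -70, 125], "angular": [0, 0, 0]}
    - {"fingers": 1, "slide": [-13, -70, 135], "angular": [0, 0, 0]}
    - {"fingers": 1, "slide": [-13, -70, 139], "angular": [0, 0, 0]}
    - {"fingers": 1, "slide": [-13, -70, 139], "angular": [0, 0, 0]}

```text
clock: 14.48
tcp_pos: [0.5731, -0.0171, 0.0385]
orientation: [-0.001, 0.004, 1.0, 0.0]
wrist_force: [0.6, 0.1, -0.6]
finger_gap: 0.047
grip_force: 52.3
```

Emit:
jog_arm:
  moves:
    - {"fingers": 1, "slide": [0, 0, 2], "angular": [0, 0, 0]}
    - {"fingers": 1, "slide": [0, 0, 2], "angular": [0, 0, 0]}
    - {"fingers": 0.25, "slide": [0, 0, 2], "angular": [0, 0, 0]}
    - {"fingers": 0.25, "slide": [0, 0, 2], "angular": [0, 0, 0]}
    - {"fingers": 0.25, "slide": [0, 0, 2], "angular": [0, 0, 0]}
    - {"fingers": 0.25, "slide": [0, 0, 0], "angular": [0, 0, 0]}
    - {"fingers": 0.25, "slide": [0, 0, -15], "angular": [0, 0, 0]}
    - {"fingers": 0.25, "slide": [0, 0, -50], "angular": [0, 0, 0]}
    - {"fingers": 0.25, "slide": [0, 0, -90], "angular": [0, 0, 0]}
    - {"fingers": 0.25, "slide": [0, 0, -130], "angular": [0, 0, 0]}

```text
clock: 15.32
tcp_pos: [0.5728, -0.0169, 0.1685]
orientation: [-0.001, 0.004, 1.0, 0.0]
wrist_force: [1.6, -0.6, 0.0]
finger_gap: 0.0642
grip_force: 0.0
```

```bash
cat > m.py <<'E'
from h import *
st(); pc={n:read_camera(n) for n in("side","top")}
for t,z in(("brush_mid",.033),("mate_mid",.03),("knee_knob",.132),("stay_foot",.054)):
    for n in pc: print(t,n,[(np.round(x["point"]).tolist(),round(x["p"],2),atz(pc[n],x["point"],z).round(3)) for x in tip_of(t,pc[n])[:4]])
t=pc["top"]; hsv=cv2.cvtColor(t["color"],cv2.COLOR_RGB2HSV).astype(int)
H,S,V=[hsv[...,i] for i in range(3)]
k=(((H<5)|(H>175))&(S>200)&(V>90))[150:260,380:480]; p=np.argwhere(k)[:,::-1]+[380,150]; print("red",p.min(0),p.max(0),[atz(t,q,.132).round(4) for q in (p.min(0),p.max(0))])
cv2.imwrite("pics/placed.png",np.hstack([cv2.resize(pc["side"]["color"][150:310,230:430],(400,320)),cv2.resize(t["color"][160:320,260:460],(400,320))])[:,:,::-1])
E
python3 m.py
```

```text
t 15.3167 tcp [ 0.5728 -0.0169  0.1685] R [[-1.0, 0.007, -0.003], [0.007, 1.0, 0.001], [0.003, 0.001, -1.0]] F [ 1.6 -0.6  0. ] gap 0.06418772601623399 grip 0.0 q [-0.17  0.34 -0.1   1.14  0.   -0.16]
brush_mid side [([241.0, 323.0], 0.92, array([0.595, 0.19 , 0.033])), ([315.0, 270.0], 0.85, array([ 0.569, -0.016,  0.033])), ([310.0, 376.0], 0.75, array([0.419, 0.208, 0.033]))]
brush_mid top [([370.0, 230.0], 0.72, array([ 0.59 , -0.15 ,  0.033])), ([447.0, 212.0], 0.71, array([ 0.631, -0.328,  0.033])), ([223.0, 228.0], 0.68, array([0.598, 0.184, 0.033]))]
mate_mid side [([340.0, 235.0], 0.67, array([ 0.594, -0.152,  0.03 ]))]
mate_mid top [([369.0, 231.0], 0.76, array([ 0.588, -0.149,  0.03 ])), ([443.0, 328.0], 0.18, array([ 0.371, -0.306,  0.03 ]))]
knee_knob side [([373.0, 169.0], 0.87, array([ 0.605, -0.303,  0.132]))]
knee_knob top [([449.0, 214.0], 0.78, array([ 0.606, -0.301,  0.132]))]
stay_foot side [([373.0, 213.0], 0.56, array([ 0.561, -0.241,  0.054])), ([368.0, 343.0], 0.49, array([0.368, 0.102, 0.054]))]
stay_foot top [([407.0, 236.0], 0.81, array([ 0.572, -0.23 ,  0.054]))]
red [418 209] [456 215] [array([ 0.6163, -0.2382,  0.132 ]), array([ 0.6031, -0.3157,  0.132 ])]
```

View pics/placed.png

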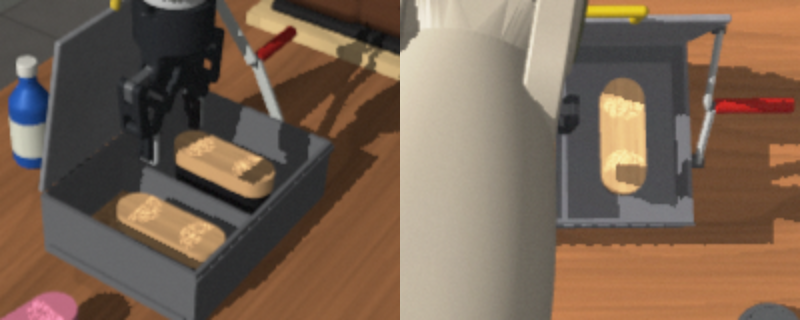

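Side view: the brush stands upright on the liner in the left compartment, at about (0.57, -0.016). The stay is still locked, and the knob axis is at about x 0.610, z 0.132, with y from -0.236 to -0.316. I'll move in front of the knob with the fingers shut and turned a quarter.

Emit:
jog_arm:
  moves:
    - {"fingers": 0.5, "slide": [33, 0, -30], "angular": [0, 0, 0]}
    - {"fingers": 1, "slide": [38, -40, -32], "angular": [0, 0, 7]}
    - {"fingers": 1, "slide": [38, -80, -32], "angular": [0, 0, 14]}
    - {"fingers": 1, "slide": [38, -120, -32], "angular": [0, 0, 21]}
    - {"fingers": 1, "slide": [38, -160, -32], "angular": [0, 0, 28]}
    - {"fingers": 1, "slide": [38, -200, -32], "angular": [0, 0, 35]}
    - {"fingers": 1, "slide": [38, -240, -32], "angular": [0, 0, 42]}
    - {"fingers": 1, "slide": [38, -282, -32], "angular": [0, 0, 49]}
    - {"fingers": 1, "slide": [38, -282, -32], "angular": [0, 0, 56]}
    - {"fingers": 1, "slide": [38, -282, -32], "angular": [0, 0, 63]}

```text
clock: 16.65
tcp_pos: [0.5329, -0.3018, 0.1983]
orientation: [-0.001, 0.53, 0.848, 0.0]
wrist_force: [-0.0, 0.6, 0.1]
finger_gap: -0.0
grip_force: 0.0
```

Emit:
jog_arm:
  moves:
    - {"fingers": 1, "slide": [0, 0, 0], "angular": [0, 0, 7]}
    - {"fingers": 1, "slide": [0, 0, 0], "angular": [0, 0, 14]}
    - {"fingers": 1, "slide": [0, 0, 0], "angular": [0, 0, 21]}
    - {"fingers": 1, "slide": [0, 0, 0], "angular": [0, 0, 27]}
    - {"fingers": 1, "slide": [0, 0, 0], "angular": [0, 0, 27]}

```text
clock: 17.07
tcp_pos: [0.5333, -0.2987, 0.1989]
orientation: [-0.001, 0.711, 0.704, -0.0]
wrist_force: [-1.0, 0.7, 0.7]
finger_gap: 0.0002
grip_force: 0.0
```

Emit:
jog_arm:
  moves:
    - {"fingers": 1, "slide": [0, 0, 40], "angular": [0, 0, 0]}
    - {"fingers": 1, "slide": [0, 5, 75], "angular": [0, 0, 0]}
    - {"fingers": 1, "slide": [0, 15, 87], "angular": [0, 0, 0]}
    - {"fingers": 1, "slide": [0, 25, 87], "angular": [0, 0, 0]}
    - {"fingers": 1, "slide": [0, 35, 87], "angular": [0, 0, 0]}
    - {"fingers": 1, "slide": [0, 42, 87], "angular": [0, 0, 0]}
    - {"fingers": 1, "slide": [0, 47, 87], "angular": [0, 0, 0]}
    - {"fingers": 1, "slide": [0, 51, 87], "angular": [0, 0, 0]}

```text
clock: 17.73
tcp_pos: [0.5855, -0.2993, 0.1134]
orientation: [0.0, 0.709, 0.705, -0.0]
wrist_force: [-1.4, 0.5, 0.4]
finger_gap: -0.0003
grip_force: 0.3
```

Emit:
jog_arm:
  moves:
    - {"fingers": 1, "slide": [0, 4, 2], "angular": [0, 0, 0]}
    - {"fingers": 1, "slide": [0, 8, 4], "angular": [0, 0, 0]}
    - {"fingers": 1, "slide": [0, 12, 7], "angular": [0, 0, 0]}
    - {"fingers": 1, "slide": [0, 16, 10], "angular": [0, 0, 0]}
    - {"fingers": 1, "slide": [0, 20, 14], "angular": [0, 0, 0]}
    - {"fingers": 1, "slide": [0, 24, 18], "angular": [0, 0, 0]}

```text
clock: 18.23
tcp_pos: [0.6097, -0.2997, 0.0955]
orientation: [0.001, 0.71, 0.705, 0.0]
wrist_force: [0.0, 1.0, 8.1]
finger_gap: 0.0002
grip_force: 2.7
```

```bash
cat > n.py <<'E'
from h import *
st(); pc={n:read_camera(n) for n in("side","top")}
for t in("knee_knob","lid_bar"):
    r={n:tip_of(t,pc[n])[:2] for n in pc}
    print(t,{n:[(np.round(x["point"]).tolist(),round(x["p"],2)) for x in r[n]] for n in r})
    if all(r.values()): print(tri(*[ray(pc[n],r[n][0]["point"]) for n in pc]))
E
python3 n.py
```

```text
t 18.2333 tcp [ 0.6097 -0.2997  0.0955] R [[0.007, 1.0, 0.002], [1.0, -0.007, -0.001], [-0.001, 0.002, -1.0]] F [0.  1.  8.1] gap 0.00016647188791806716 grip 2.7010606974363327 q [-0.58  0.58  0.1   1.09  0.    1.  ]
knee_knob {'side': [([359.0, 172.0], 0.8), ([324.0, 259.0], 0.74)], 'top': [([443.0, 201.0], 0.65), ([312.0, 230.0], 0.16)]}
(array([ 0.63669165, -0.29434885,  0.11572444]), np.float64(0.0012269165503826808))
lid_bar {'side': [([312.0, 121.0], 0.8), ([457.0, 246.0], 0.18)], 'top': []}
```

Emit:
jog_arm:
  moves:
    - {"fingers": 1, "slide": [0, 4, 2], "angular": [0, 0, 0]}
    - {"fingers": 1, "slide": [0, 7, 5], "angular": [0, 0, 0]}
    - {"fingers": 1, "slide": [0, 10, 8], "angular": [0, 0, 0]}
    - {"fingers": 1, "slide": [0, 13, 11], "angular": [0, 0, 0]}
    - {"fingers": 1, "slide": [0, 16, 15], "angular": [0, 0, 0]}
    - {"fingers": 1, "slide": [0, 19, 19], "angular": [0, 0, 0]}

```text
clock: 19.03
tcp_pos: [0.625, -0.2992, 0.0772]
orientation: [-0.002, 0.71, 0.704, -0.002]
wrist_force: [-16.1, 3.4, 19.1]
finger_gap: -0.0004
grip_force: 11.2
```

```bash
python3 n.py
```

```text
t 19.0333 tcp [ 0.625  -0.2992  0.0772] R [[0.008, 1.0, -0.005], [1.0, -0.008, 0.0], [0.0, -0.005, -1.0]] F [-16.1   3.4  19.1] gap -0.0004052245157766581 grip 11.157606169581413 q [-0.56  0.63  0.13  1.08 -0.    1.02]
knee_knob {'side': [([356.0, 175.0], 0.49)], 'top': [([440.0, 200.0], 0.77)]}
(array([ 0.64187697, -0.29104935,  0.10508376]), np.float64(0.003666080890635064))
lid_bar {'side': [([347.0, 154.0], 0.73), ([356.0, 176.0], 0.48)], 'top': [([350.0, 230.0], 0.56)]}
(array([ 0.54805905, -0.08471594,  0.29070209]), np.float64(0.002030765239982162))
```

The lid is sinking (bar at z 0.29), so I'll back off the knob.

Emit:
jog_arm:
  moves:
    - {"fingers": 1, "slide": [0, -15, 0], "angular": [0, 0, 0]}
    - {"fingers": 1, "slide": [-20, -45, 0], "angular": [0, 0, 0]}
    - {"fingers": 1, "slide": [-50, -75, -20], "angular": [0, 0, 0]}
    - {"fingers": 1, "slide": [-80, -100, -50], "angular": [0, 0, 0]}
    - {"fingers": 1, "slide": [-100, -130, -80], "angular": [0, 0, 0]}
    - {"fingers": 1, "slide": [-120, -150, -100], "angular": [0, 0, 0]}
    - {"fingers": 1, "slide": [-120, -150, -100], "angular": [0, 0, 0]}

```text
clock: 19.92
tcp_pos: [0.4755, -0.4234, 0.1807]
orientation: [0.004, 0.711, 0.703, -0.001]
wrist_force: [1.5, -1.2, 1.0]
finger_gap: 0.0003
grip_force: 0.0
```

```bash
python3 n.py
```

```text
t 19.9167 tcp [ 0.4755 -0.4234  0.1807] R [[0.012, 1.0, 0.004], [1.0, -0.011, -0.007], [-0.007, 0.004, -1.0]] F [ 1.5 -1.2  1. ] gap 0.0003391066534135073 grip 0.0 q [-0.85  0.45  0.09  1.21 -0.    0.73]
knee_knob {'side': [], 'top': [([436.0, 199.0], 0.84)]}
lid_bar {'side': [([368.0, 184.0], 0.79), ([247.0, 228.0], 0.43)], 'top': [([348.0, 264.0], 0.86)]}
(array([ 0.49606437, -0.08368262,  0.24476541]), np.float64(0.004202163698923169))
```

Bar now at z 0.245 and the lid is still sinking gently. I'll wait for it to shut.

Emit:
jog_arm:
  moves:
    - {"slide": [0, 0, 0], "angular": [0, 0, 0], "fingers": 1}
    - {"slide": [0, 0, 0], "angular": [0, 0, 0], "fingers": 1}
    - {"slide": [0, 0, 0], "angular": [0, 0, 0], "fingers": 1}
    - {"slide": [0, 0, 0], "angular": [0, 0, 0], "fingers": 1}
    - {"slide": [0, 0, 0], "angular": [0, 0, 0], "fingers": 1}
    - {"slide": [0, 0, 0], "angular": [0, 0, 0], "fingers": 1}
    - {"slide": [0, 0, 0], "angular": [0, 0, 0], "fingers": 1}
    - {"slide": [0, 0, 0], "angular": [0, 0, 0], "fingers": 1}
    - {"slide": [0, 0, 0], "angular": [0, 0, 0], "fingers": 1}
    - {"slide": [0, 0, 0], "angular": [0, 0, 0], "fingers": 1}

```text
clock: 21.05
tcp_pos: [0.4768, -0.4186, 0.1761]
orientation: [0.0, 0.71, 0.704, -0.0]
wrist_force: [1.1, -0.0, 0.3]
finger_gap: 0.0004
grip_force: 0.0
```

Emit:
jog_arm:
  moves:
    - {"slide": [0, 0, 0], "angular": [0, 0, 0], "fingers": 1}
    - {"slide": [0, 0, 0], "angular": [0, 0, 0], "fingers": 1}
    - {"slide": [0, 0, 0], "angular": [0, 0, 0], "fingers": 1}
    - {"slide": [0, 0, 0], "angular": [0, 0, 0], "fingers": 1}
    - {"slide": [0, 0, 0], "angular": [0, 0, 0], "fingers": 1}
    - {"slide": [0, 0, 0], "angular": [0, 0, 0], "fingers": 1}
    - {"slide": [0, 0, 0], "angular": [0, 0, 0], "fingers": 1}
    - {"slide": [0, 0, 0], "angular": [0, 0, 0], "fingers": 1}
    - {"slide": [0, 0, 0], "angular": [0, 0, 0], "fingers": 1}
    - {"slide": [0, 0, 0], "angular": [0, 0, 0], "fingers": 1}

```text
clock: 21.88
tcp_pos: [0.4768, -0.4185, 0.176]
orientation: [0.0, 0.71, 0.704, -0.0]
wrist_force: [0.2, -0.0, 0.2]
finger_gap: 0.0001
grip_force: 0.0
```

Emit:
jog_arm:
  moves:
    - {"slide": [0, 0, 0], "angular": [0, 0, 0], "fingers": 1}
    - {"slide": [0, 0, 0], "angular": [0, 0, 0], "fingers": 1}
    - {"slide": [0, 0, 0], "angular": [0, 0, 0], "fingers": 1}
    - {"slide": [0, 0, 0], "angular": [0, 0, 0], "fingers": 1}
    - {"slide": [0, 0, 0], "angular": [0, 0, 0], "fingers": 1}
    - {"slide": [0, 0, 0], "angular": [0, 0, 0], "fingers": 1}
    - {"slide": [0, 0, 0], "angular": [0, 0, 0], "fingers": 1}
    - {"slide": [0, 0, 0], "angular": [0, 0, 0], "fingers": 1}
    - {"slide": [0, 0, 0], "angular": [0, 0, 0], "fingers": 1}
    - {"slide": [0, 0, 0], "angular": [0, 0, 0], "fingers": 1}

```text
clock: 22.72
tcp_pos: [0.4768, -0.4185, 0.1761]
orientation: [0.0, 0.71, 0.704, -0.0]
wrist_force: [1.1, -0.1, -0.1]
finger_gap: -0.0001
grip_force: 0.0
```

```bash
cat >> n.py <<'E'
a=cv2.imread("pics/top0.png")[:,:,::-1].astype(int); d=abs(a-pc["top"]["color"]).max(2)[160:310,260:460]>60
print("diff px vs start",d.sum(), "rows/cols", (np.argwhere(d).min(0)+[160,260],np.argwhere(d).max(0)+[160,260]) if d.any() else "")
E
python3 n.py
```

```text
t 22.7167 tcp [ 0.4768 -0.4185  0.1761] R [[0.007, 1.0, 0.0], [1.0, -0.007, -0.0], [-0.0, 0.0, -1.0]] F [ 1.1 -0.1 -0.1] gap -7.500427829560804e-05 grip 0.0 q [-0.85  0.45  0.09  1.21 -0.    0.73]
knee_knob {'side': [([352.0, 185.0], 0.64), ([368.0, 343.0], 0.62)], 'top': [([438.0, 196.0], 0.52), ([442.0, 327.0], 0.51)]}
(array([ 0.66036665, -0.30102561,  0.0635682 ]), np.float64(8.440012189418717e-05))
lid_bar {'side': [([386.0, 258.0], 0.67)], 'top': [([345.0, 296.0], 0.74)]}
(array([ 0.44174782, -0.08822624,  0.08202722]), np.float64(0.0014177952936333118))
diff px vs start 0 rows/cols
```

Emit:
jog_arm:
  moves:
    - {"slide": [0, 0, 0], "angular": [0, 0, 0], "fingers": 1}
    - {"slide": [0, 0, 0], "angular": [0, 0, 0], "fingers": 1}
    - {"slide": [0, 0, 0], "angular": [0, 0, 0], "fingers": 1}
    - {"slide": [0, 0, 0], "angular": [0, 0, 0], "fingers": 1}
    - {"slide": [0, 0, 0], "angular": [0, 0, 0], "fingers": 1}
    - {"slide": [0, 0, 0], "angular": [0, 0, 0], "fingers": 1}
    - {"slide": [0, 0, 0], "angular": [0, 0, 0], "fingers": 1}
    - {"slide": [0, 0, 0], "angular": [0, 0, 0], "fingers": 1}
    - {"slide": [0, 0, 0], "angular": [0, 0, 0], "fingers": 1}
    - {"slide": [0, 0, 0], "angular": [0, 0, 0], "fingers": 1}

```text
clock: 23.85
tcp_pos: [0.4768, -0.4185, 0.176]
orientation: [0.0, 0.71, 0.704, -0.0]
wrist_force: [-1.0, 1.2, -0.3]
finger_gap: 0.0001
grip_force: 0.0
```

```bash
python3 -c "
from workcell import *
print(hand_in())"
```

```text
the job is handed in; nothing more can be done
None
```

I handed the job in at about 24 s (no verdict came back): the brush was seen upright on the liner before closing, the lid then sank shut without slamming, the top view around the tier matches the start, and the robot is clear.

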